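Centre the tippy wax bottle on the bench scale

ROBOT

A 6-joint arm with a two-finger parallel gripper is mounted at the origin on the work surface. World frame = base frame: x ahead of the robot, y to its left, z up, the work surface at z = 0. Lengths are in m, angles in degrees, forces in N, time in s.
With the tool pointing down it reaches from about 0.275 to 0.85 m from the base axis. Payload 5.2 kg.
Tool frame: the origin (TCP) lies at the very end of the fingers, on their centre line; the grasp point (between the pads) lies 19 mm behind it; z points along the fingers, x is the direction in which the jaws open and shut, and the axes are right-handed (so a half turn about z gives the same grasp; the last joint's range is limited). The gripper opens to 85 mm and grips with 20 to 120 N. Pads are 22 mm wide; open, the fingers measure 114 mm over their backs; the gripper's body (76 mm by 85 mm) begins 54 mm behind the grasp point. The pads swing forward as they close: fully open they stand 13 mm farther back than shut.
Start: joints at [-87.422, 14.817, 87.949, -0, 77.235, -11.62], TCP at [0.135, -0.533, 0.231] pointing down, gripper open.
Joint ranges: [-179.93, 179.93], [-52.35, 119.4], [10.71, 147.94], [-69.91, 249.91], [12.55, 155.21], [-178.61, 178.61]. Speed limits (degrees/s): [147.25, 147.25, 180, 180, 180, 180].

INTERFACE

Orientations are given as a 3x3 rotation matrix whose columns are the frame's x, y, z axes.
In Python, from cell import robot, vision gives the robot as it stands.
- The arm moves only by the shell command python3 -m pendant 'ROWS' [FORCE]. ROWS is JSON, a list of rows, each a list of 7 numbers: the shift along the tool's x, y, z in m, then the turn, a rotation vector about the tool's x, y, z in degrees, then the finger opening in m, from 0 to 0.0854. In form: [[dx, dy, dz, ax, ay, az, hand], ...]. A call has 1 to 10 rows; each row is the pose to reach, as a shift and turn from the pose measured when the call began, along the tool's axes at that moment; what a row does not reach only later rows make up. A row lasts 1/10 s, in which the tool goes at most 50 mm and 8.59 degrees, less where a joint would pass 70% of its speed; a pose out of reach is approached as far as the arm can. A call with a gripper value outside its range is refused whole. The fingers move at their own pace and stop on an object; FORCE is the grip in N (left out, the last holds). Time passes only in rows, so rows that repeat a pose let the fingers close. It gives the time, the measured TCP pose, the force and the opening at its end, in the units of the state.
- robot.observe(): the state, without advancing time (a new reading comes with each control period).
- vision.get_image(name): name is "side" or "top" or "wrist"; returns the picture (384x512x3 uint8, blue, green, red); there is no depth.
- vision.camera_params(name): a dict with "fx", "fy", "cx", "cy" (pixels), "dist" ([k1, k2, p1, p2, k3] as OpenCV has them; the pictures are not rectified), "R" (3x3) and "t" (3): a world point X has camera coordinates R X + t. Camera axes: x right, y down, z forward; pixel columns grow to the right and rows downward; lengths in m; the calibration is good to about 2 mm. A picture is of the moment at which its call begins: read the wrist's pose just before it. camera_params takes no time and is no camera call; for the wrist camera it gives the pose at the moment of the call.
- robot.hand_in(): hands the job in, once; it reports no verdict.
The state is a dict: "time_s": time; "q": joint angles; "qd": joint speeds; "joint_torque": joint torques, N m; "position": TCP position; "orientation": TCP orientation; "wrist_force": force on the tool from outside, world axes, zero at the start; "wrist_torque": the same for the moment, N m; "opening": finger opening in m.
Only numpy, scipy, OpenCV 4.12 (cv2) and the standard library are available. Lean on these libraries where they do the work, as an engineer would, in place of code of your own. Each camera call takes 0.05 s, during which the arm holds its last target.

TASK

The little wax applicator bottle was set down off-centre on the bench scale, so the reading cannot be trusted. With light taps of the shut fingertips, low on its side, nudge the bottle across the round pan until it stands upright and still in the middle, its body inside the circle stamped on the pan. It is tippy: do not knock it over or off, do not grip or lift it, do not lean on the scale, and leave the cork block, the brush, the file holder and the crate alone.

Things in the scene. Friction and masses are not known exactly. Their poses are not given: they have to be found in the camera images.
- bottle: loose wax bottle, 85 g, upright on the pan, 76 mm tall: foot radius 11 mm, body a cylinder of radius 19 mm from 8 to 45 mm up (dark, blank white label), neck, white cap of radius 17 mm from 53 mm up. Origin: centre of the underside, z along its axis. With the fingertips under 20 mm above the pan it slides (half a newton) and stops with the push; over 30 mm it tips over; a fast blow makes it skid.
- scale: compact bench scale, fixed. Origin: on the board right under the pan's centre; z up, -x towards its display. Light grey housing from -87 to +63 mm in its x, +-68 mm in its y, 29 mm high; the display console along its -x edge is 36 mm high. The pan stands above both.
- pan (a point): centre of the top face of the scale's round steel pan, 48 mm above the board. The pan is flat, without a rim, radius 45 mm, 4 mm thick, on a short post; a thin dark circle of radius 24 mm is stamped round its centre (partly under the bottle at the start).
- cork_block: bystander: green cork block, 100 x 60 x 32 mm (x, y, z), loose on the board; origin at the centre of its underside
- brush: bystander: horsehair brush with a beech back, 128 x 52 x 38 mm, bristles down, loose on the board; origin at the centre of its underside
- file_holder: bystander: steel file holder, an L-shaped guide 90 x 46 x 46 mm with a 150 mm file lying in it along x, loose on the board; origin at the centre of its underside
- crate: bystander: grey storage crate with a shut flip-top lid, 160 x 220 x 110 mm (x, y, z), fixed; origin at the centre of its underside
There are look-alikes about, which are no part of the job. Of the things that look like the scale, take the one that is nearest to the robot's base at the start.

How it is judged:
By the outcome, as a careful person would: the job done as asked, in the order asked, and still so for the second after the job is handed in, with the robot touching nothing.
It also fails if it takes over 45 s, if anything falls off the work surface, if the arm or the gripper's body presses on something with over 40 N, if the wrist force passes 120 N, or if a joint passes its speed limit or range.

## Working session

There is one attempt and no reset: what is moved stays moved. The work goes in short steps, Python scripts to look and compute and a shell command to move; the robot and the scene stay as the last step left them, time stands still between calls to the robot, and variables do not carry over. Pictures are saved under pics/ and viewed, and the job is handed in when it is done.

```bash
ls; mkdir -p pics; python3 - <<'E'
from cell import robot, vision
import cv2
s=robot.observe(); print(s['time_s'],s['position'],s['orientation'])
for n in ['side','top','wrist']:
    p=vision.camera_params(n); print(n,{k:p[k] for k in p})
    cv2.imwrite(f'pics/{n}0.png',vision.get_image(n))
E
```

```text
pics
0.0 [ 0.13489471 -0.53265102  0.23045972] [[ 2.45271440e-01 -9.69454442e-01 -7.00762459e-05]
 [-9.69452752e-01 -2.45271146e-01  1.85127388e-03]
 [-1.81191337e-03 -3.86129002e-04 -9.99998284e-01]]
side {'fx': 358.92448021142224, 'fy': 358.92448021142224, 'cx': 254.6315762974187, 'cy': 191.50658443492676, 'dist': array([-0.08026142,  0.        ,  0.        ,  0.        ,  0.        ]), 'R': array([[ 0.99361255, -0.11274178, -0.00483641],
       [-0.09205494, -0.78501671, -0.61259665],
       [ 0.06526857,  0.60912893, -0.79038089]]), 't': array([-0.5690172 ,  0.11455837,  0.9742238 ])}
top {'fx': 482.67295112505326, 'fy': 482.67295112505326, 'cx': 251.055518441109, 'cy': 188.293848013569, 'dist': array([-0.05563585,  0.        ,  0.        ,  0.        ,  0.        ]), 'R': array([[ 0.1157994 , -0.99325667,  0.00562961],
       [-0.97249355, -0.11452832, -0.20282891],
       [ 0.20210592,  0.01801271, -0.97919801]]), 't': array([-0.0206554 ,  0.57164466,  1.31954077])}
wrist {'fx': 282.33474000812083, 'fy': 282.33474000812083, 'cx': 254.55385014377723, 'cy': 192.91755710344117, 'dist': array([-0.01719389,  0.        ,  0.        ,  0.        ,  0.        ]), 'R': array([[ 0.2454639 , -0.96940453, -0.0015251 ],
       [-0.92252591, -0.23407646,  0.30684548],
       [-0.29781439, -0.07391255, -0.95175812]]), 't': array([-0.5484685 , -0.04032707,  0.38091002])}
```

View pics/side0.png

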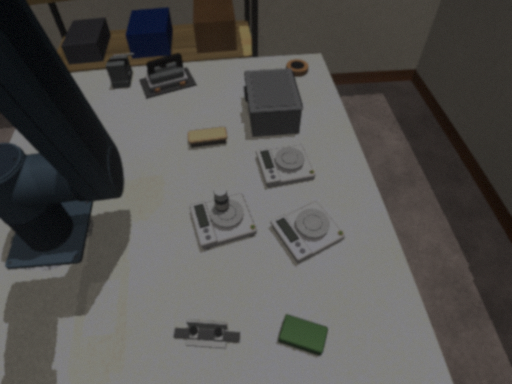

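View pics/top0.png

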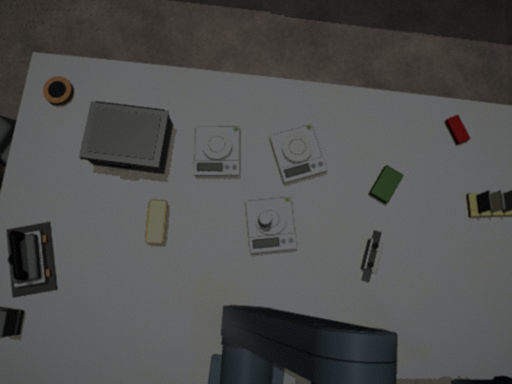

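View pics/wrist0.png

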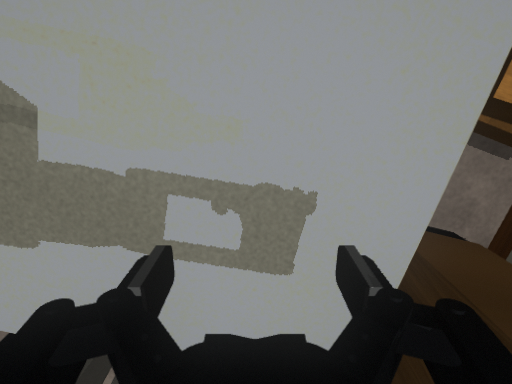

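The bottle stands on the nearest scale, at side pixel (222,200) and top pixel (265,219). I'll zoom in on both views and cast rays.

```bash
cat > h.py <<'E'
import numpy as np, cv2
from cell import robot, vision
def ray(p,uv):
    K=np.array([[p['fx'],0,p['cx']],[0,p['fy'],p['cy']],[0,0,1]])
    n=cv2.undistortPoints(np.array([[uv]],float),K,p['dist'])[0,0]
    R=np.array(p['R']);t=np.array(p['t'])
    return -R.T@t, R.T@np.array([n[0],n[1],1])
def onz(p,uv,z):
    c,d=ray(p,uv); return c+d*(z-c[2])/d[2]
def tri(obs):
    A=np.zeros((3,3));b=np.zeros(3)
    for p,uv in obs:
        c,d=ray(p,uv);d=d/np.linalg.norm(d);M=np.eye(3)-np.outer(d,d);A+=M;b+=M@c
    return np.linalg.solve(A,b)
def proj(p,X):
    K=np.array([[p['fx'],0,p['cx']],[0,p['fy'],p['cy']],[0,0,1]])
    R=np.array(p['R'],float)
    return cv2.projectPoints(np.array([X],float).reshape(-1,3),cv2.Rodrigues(R)[0],np.array(p['t'],float),K,p['dist'])[0].reshape(-1,2)
def crop(img,x0,y0,w,h,s,fn):
    cv2.imwrite(fn,cv2.resize(img[y0:y0+h,x0:x0+w],None,fx=s,fy=s,interpolation=cv2.INTER_CUBIC))
E
python3 - <<'E'
from h import *
for n,(x,y) in {'side':(180,175),'top':(230,185)}.items():
    crop(cv2.imread(f'pics/{n}0.png'),x,y,80,75,8,f'pics/{n}0c.png')
E
```

```text
(no output)
```

View pics/side0c.png

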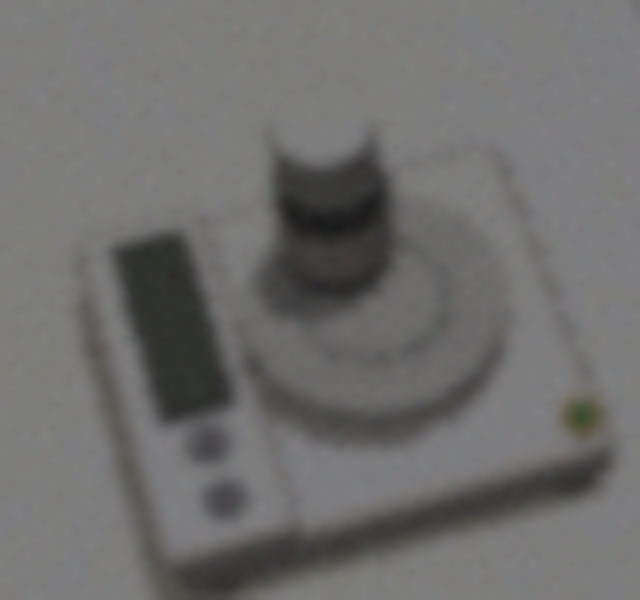

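View pics/top0c.png

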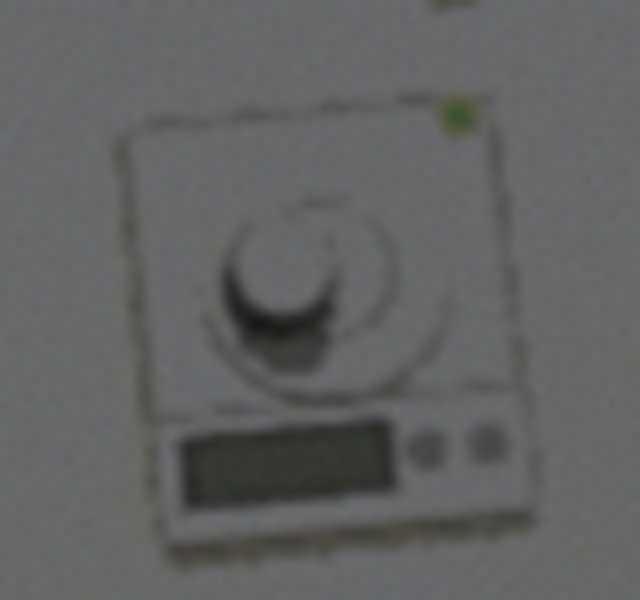

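```bash
python3 - <<'E'
from h import *
s=vision.camera_params('side');t=vision.camera_params('top')
S=lambda x,y:((x-3.5)/8+180,(y-3.5)/8+175)
T=lambda x,y:((x-3.5)/8+230,(y-3.5)/8+185)
def circ(P):
    P=np.array(P);A=np.c_[2*P[:,:2],np.ones(len(P))];r=np.linalg.lstsq(A,(P[:,:2]**2).sum(1),rcond=None)[0]
    return r[:2],np.sqrt(r[2]+r[0]**2+r[1]**2)
print('circ top',circ([onz(t,T(*q),.048) for q in [(395,270),(385,235),(320,203),(370,325),(345,333)]]))
print('pan top',circ([onz(t,T(*q),.048) for q in [(215,320),(260,378),(320,400),(400,380),(440,330)]]))
print('circ side',circ([onz(s,S(*q),.048) for q in [(447,295),(440,265),(335,350),(390,358),(430,335)]]))
print('pan side',circ([onz(s,S(*q),.048) for q in [(508,300),(480,240),(247,340),(300,395),(400,412),(470,375)]]))
print('cap top',onz(t,T(283,262),.124)); 
print('foot side', onz(s,S(337,296),.048), 'capbot',[onz(s,S(322,140),.124)])
print('tri cap',tri([(t,T(283,262)),(s,S(325,132))]))
print('green',tri([(t,T(458,115)),(s,S(583,415))]))
print('display',[onz(t,T(*q),.036)for q in[(285,465)]],[onz(s,S(*q),.036)for q in[(175,325)]])
print('scale edges', [onz(t,T(*q),.029)for q in[(120,135),(495,97)]])
# pan centre tri
E
```

```text
circ top (array([ 0.49245599, -0.01900876]), np.float64(0.02394728995013446))
pan top (array([ 0.4889183 , -0.01989386]), np.float64(0.04311333765631216))
circ side (array([ 0.49494507, -0.01813828]), np.float64(0.024650749822052637))
pan side (array([ 0.4949235 , -0.02071287]), np.float64(0.04356043104409714))
cap top [ 0.48200844 -0.00141956  0.124     ]
foot side [ 0.48249255 -0.01634704  0.048     ] capbot [array([ 0.48407311, -0.00937966,  0.124     ])]
tri cap [ 0.48398127 -0.00132034  0.11725008]
green [ 0.55873532 -0.06013902  0.02791889]
display [array([ 0.42285959, -0.01169325,  0.036     ])] [array([ 0.42701286, -0.01354506,  0.036     ])]
scale edges [array([0.53539371, 0.06075587, 0.029     ]), array([ 0.56524986, -0.07304583,  0.029     ])]
```

```bash
cat >> h.py <<'E'
from scipy.spatial.transform import Rotation as Ro
def tgt(u,tilt=0):
    """tool orientation: y horizontal along u, z down; tilt>0 deg leans gripper back away from u (tip leads)"""
    u=np.r_[u[:2],0]/np.linalg.norm(u[:2]);z=np.array([0,0,-1.]);x=np.cross(u,z)
    a=np.radians(tilt); z2=np.cos(a)*z+np.sin(a)*u; y2=np.cross(z2,x)
    return np.c_[x,y2,z2]
def rel(pos,R):
    s=robot.observe();R0=np.array(s['orientation']);p0=np.array(s['position'])
    return np.round(R0.T@(np.array(pos)-p0),4), np.round(Ro.from_matrix(R0.T@R).as_rotvec(degrees=True),2)
E
python3 - <<'E'
from h import *
s=robot.observe();R=np.array(s['orientation']);w=vision.camera_params('wrist')
Rc=np.array(w['R']);c=-Rc.T@np.array(w['t'])
print('cam in tool',R.T@(c-s['position']),'fwd',R.T@Rc[2])
b=np.array([.482,-.001]);p=np.array([.493,-.019]);u=(p-b)/np.linalg.norm(p-b)
for tilt in (0,15):
  print(u,rel([*(b-u*.09),.20],tgt(u,tilt)))
E
```

```text
cam in tool [-0.00074676 -0.07854031 -0.14346183] fwd [1.08403798e-04 3.07155964e-01 9.51659184e-01]
[ 0.52145001 -0.85328183] (array([-0.5164, -0.4402,  0.0315]), array([-8.0000e-02,  4.0000e-02, -1.0723e+02]))
[ 0.52145001 -0.85328183] (array([-0.5164, -0.4402,  0.0315]), array([ -10.42,   14.06, -106.54]))
```

```bash
python3 -m pendant '[[-0.03,-0.026,0,0,0,-6,0],[-0.065,-0.056,0,0,0,-13,0],[-0.1,-0.086,0,0,0,-20,0],[-0.135,-0.116,0,0,0,-27,0],[-0.17,-0.146,0,0,0,-34,0],[-0.205,-0.176,0,0,0,-41,0],[-0.24,-0.206,0,0,0,-48,0],[-0.275,-0.236,0,0,0,-55,0],[-0.31,-0.266,0,0,0,-62,0],[-0.34,-0.29,0,0,0,-68,0]]'
python3 - <<'E'
from h import *
b=np.array([.482,-.001]);p=np.array([.493,-.019]);u=(p-b)/np.linalg.norm(p-b)
print(rel([*(b-u*.09),.20],tgt(u,0)))
E
```

```text
time_s: 1.15
position: [0.333, -0.1298, 0.2313]
orientation: [[0.991, -0.131, 0.0], [-0.131, -0.991, 0.001], [0.0, -0.002, -1.0]]
wrist_force: [0.7, -0.3, 0.9]
opening: -0.0003
(array([ 0.0743, -0.2171,  0.0316]), array([ -0.08,  -0.04, -38.94]))
```

```bash
python3 -m pendant '[[0.012,-0.036,0.005,0,0,-6,0],[0.024,-0.072,0.01,0,0,-13,0],[0.037,-0.108,0.016,0,0,-20,0],[0.05,-0.145,0.021,0,0,-26,0],[0.062,-0.18,0.026,0,0,-32,0],[0.07,-0.205,0.03,0,0,-36,0],[0.074,-0.217,0.032,0,0,-39,0],[0.074,-0.217,0.032,0,0,-39,0]]'
python3 - <<'E'
from h import *
s=robot.observe();w=vision.camera_params('wrist')
im=vision.get_image('wrist');cv2.imwrite('pics/w1.png',im)
np.savez('w1.npz',**w)
print(s['position'])
E
```

```text
time_s: 1.95
position: [0.4347, 0.0766, 0.1991]
orientation: [[0.851, 0.525, -0.001], [0.525, -0.851, 0.002], [0.0, -0.002, -1.0]]
wrist_force: [-0.0, -0.0, 0.1]
opening: 0.0003
[0.43470625 0.07664922 0.19910669]
```

View pics/w1.png

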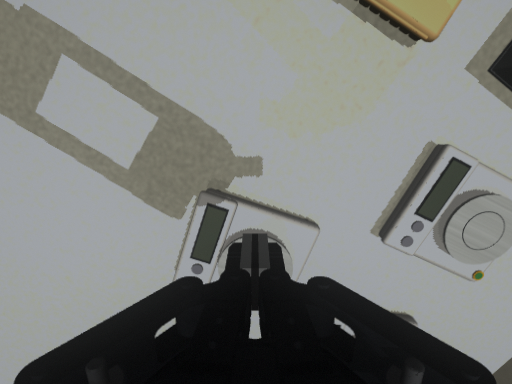

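The wrist view has the shut fingers at the bottom with their tips at about (255,235). They hide the pan and bottle, because the camera sees the tool's -y side. I'll turn half round so the pushing side (-y) is the one in view.

```bash
python3 - <<'E'
from h import *
print(np.round(robot.observe()['q'],1))
E
```

```text
[-4.700e+00  5.000e+00  1.048e+02  1.000e-01  7.030e+01 -3.630e+01]
```

```bash
python3 -m pendant '[[0,0,0,0,0,8,0],[0,0,0,0,0,16.5,0],[0,0,0,0,0,25,0],[0,0,0,0,0,33.5,0],[0,0,0,0,0,42,0],[0,0,0,0,0,50.5,0],[0,0,0,0,0,59,0],[0,0,0,0,0,67.5,0],[0,0,0,0,0,76,0],[0,0,0,0,0,84.5,0]]'
python3 -m pendant '[[0,0,0,0,0,8,0],[0,0,0,0,0,16.5,0],[0,0,0,0,0,25,0],[0,0,0,0,0,33.5,0],[0,0,0,0,0,42,0],[0,0,0,0,0,50.5,0],[0,0,0,0,0,59,0],[0,0,0,0,0,67.5,0],[0,0,0,0,0,76,0],[0,0,0,0,0,84.5,0]]'
python3 -m pendant '[[0,0,0,0,0,8,0],[0,0,0,0,0,10,0],[0,0,0,0,0,10,0]]'
python3 - <<'E'
from h import *
s=robot.observe();w=vision.camera_params('wrist')
im=vision.get_image('wrist');cv2.imwrite('pics/w2.png',im)
np.savez('w2.npz',**w)
print(s['position'],s['orientation'])
E
```

```text
time_s: 3.0
position: [0.434, 0.0742, 0.1996]
orientation: [[0.595, -0.804, -0.001], [-0.804, -0.595, 0.0], [-0.001, 0.0, -1.0]]
wrist_force: [0.0, 0.6, 0.6]
opening: 0.0002
time_s: 4.0
position: [0.4337, 0.0726, 0.1999]
orientation: [[-0.749, -0.662, -0.0], [-0.662, 0.749, -0.0], [0.0, 0.0, -1.0]]
wrist_force: [0.2, 0.7, 0.4]
opening: 0.0004
time_s: 4.3
position: [0.4333, 0.0711, 0.2002]
orientation: [[-0.855, -0.519, -0.0], [-0.519, 0.855, -0.001], [0.001, -0.0, -1.0]]
wrist_force: [0.4, 0.1, -0.0]
opening: -0.0001
[0.43333488 0.07113819 0.20015819] [[-8.54572665e-01 -5.19331774e-01 -2.62667593e-04]
 [-5.19331525e-01  8.54572595e-01 -6.69095830e-04]
 [ 5.71951251e-04 -4.35379445e-04 -9.99999742e-01]]
```

View pics/w2.png

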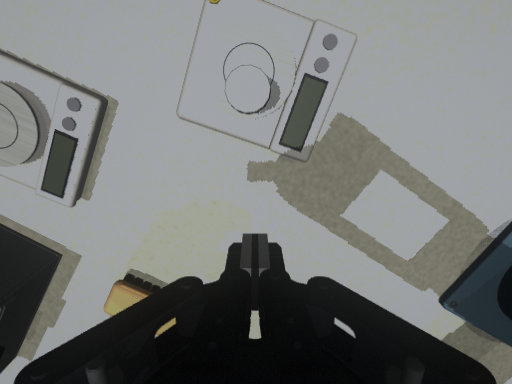

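Now the view is clear: cap at about (247,89), stamped circle centred near (249,69), pan and display all visible. Zooming in to measure.

```bash
python3 - <<'E'
from h import *
crop(cv2.imread('pics/w2.png'),190,20,120,110,6,'pics/w2c.png')
E
```

```text
(no output)
```

View pics/w2c.png

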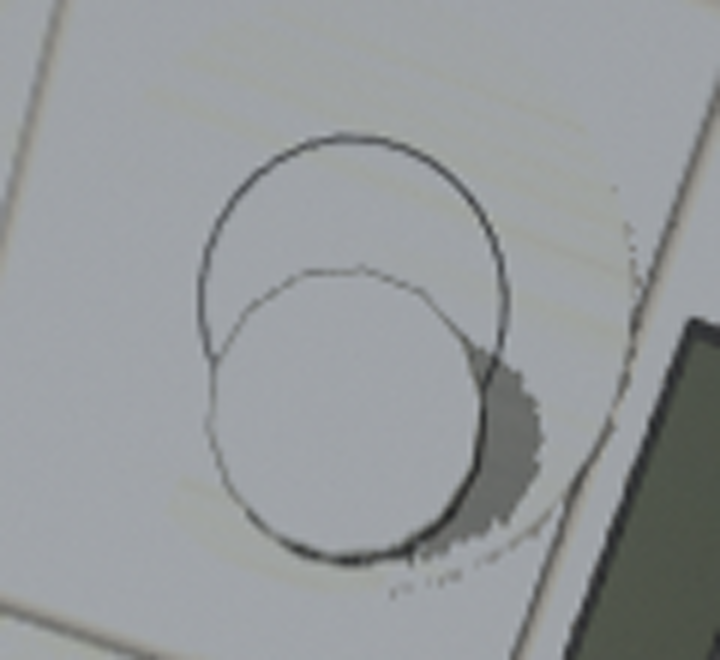

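```bash
cat >> h.py <<'E'
def circ(P):
    P=np.array(P);A=np.c_[2*P[:,:2],np.ones(len(P))];r=np.linalg.lstsq(A,(P[:,:2]**2).sum(1),rcond=None)[0]
    return r[:2],np.sqrt(r[2]+r[0]**2+r[1]**2)
E
python3 - <<'E'
from h import *
w=dict(np.load('w2.npz'));W=lambda x,y:((x-2.5)/6+190,(y-2.5)/6+20)
C=[(201,290),(215,225),(265,162),(352,137),(440,170),(487,225),(505,300),(497,350)]
Cap=[(210,420),(245,318),(300,273),(345,268),(430,295),(475,360),(484,410),(460,495),(415,545),(350,560),(290,540),(240,495)]
print('pan',circ([onz(w,W(*q),.048) for q in C]))
cc=circ([onz(w,W(*q),.124) for q in Cap]);print('cap',cc)
t=vision.camera_params('top');s=vision.camera_params('side')
T=((283-3.5)/8+230,(262-3.5)/8+185)
capuv=proj(w,[*cc[0],.124])[0];print(capuv, tri([(w,capuv),(t,T)]))
print('pan tri',tri([(w,proj(w,[*circ([onz(w,W(*q),.048) for q in C])[0],.048])[0]),(t,proj(t,[.4925,-.019,.048])[0]),(s,proj(s,[.495,-.0185,.048])[0])]))
E
```

```text
pan (array([ 0.49428654, -0.01735942]), np.float64(0.024578358858819264))
cap (array([ 0.48290485, -0.00072456]), np.float64(0.0167249104465088))
[247.70009932  88.87378256] [ 0.48328344 -0.00125765  0.11524856]
pan tri [ 0.49401733 -0.01809444  0.04679132]
```

```bash
cat >> h.py <<'E'
b=np.array([.4829,-.0007]);p=np.array([.4943,-.0174]);u=(p-b)/np.linalg.norm(p-b)
E
python3 - <<'E'
from h import *
R=tgt(-u,-12)
for d,z in((.055,.15),(.055,.06)): print([*(b-u*d),z],rel([*(b-u*d),z],R))
E
```

```text
[np.float64(0.4518911585982698), np.float64(0.04472523257972755), 0.15] (array([-0.0019, -0.0324,  0.0501]), array([11.98, -0.33, -2.93]))
[np.float64(0.4518911585982698), np.float64(0.04472523257972755), 0.06] (array([-0.002 , -0.0323,  0.1401]), array([11.98, -0.33, -2.93]))
```

```bash
python3 -m pendant '[[0,-0.01,0.005,4,0,-1,0],[-0.001,-0.02,0.015,8,0,-2,0],[-0.002,-0.032,0.03,12,-0.3,-3,0],[-0.002,-0.032,0.05,12,-0.3,-3,0],[-0.002,-0.032,0.075,12,-0.3,-3,0],[-0.002,-0.032,0.1,12,-0.3,-3,0],[-0.002,-0.032,0.115,12,-0.3,-3,0],[-0.002,-0.032,0.125,12,-0.3,-3,0],[-0.002,-0.032,0.125,12,-0.3,-3,0]]'
python3 - <<'E'
from h import *
s=robot.observe();w=vision.camera_params('wrist')
im=vision.get_image('wrist');cv2.imwrite('pics/w3.png',im);np.savez('w3.npz',**w)
cv2.imwrite('pics/s3.png',vision.get_image('side'))
crop(cv2.imread('pics/s3.png'),160,140,100,90,6,'pics/s3c.png')
print(s['position'],rel([*(b-u*.05),.06],tgt(-u,-12)))
E
```

```text
time_s: 5.25
position: [0.4509, 0.0445, 0.0742]
orientation: [[-0.825, -0.553, 0.114], [-0.565, 0.807, -0.172], [0.003, -0.207, -0.978]]
wrist_force: [-0.4, 0.8, -0.5]
opening: 0.0004
[0.45085662 0.0445372  0.07416454] (array([ 0.0002, -0.0015,  0.0163]), array([-0.05, -0.01,  0.07]))
```

View pics/w3.png

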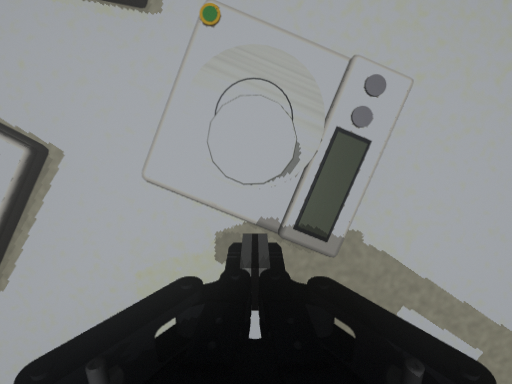

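View pics/s3c.png

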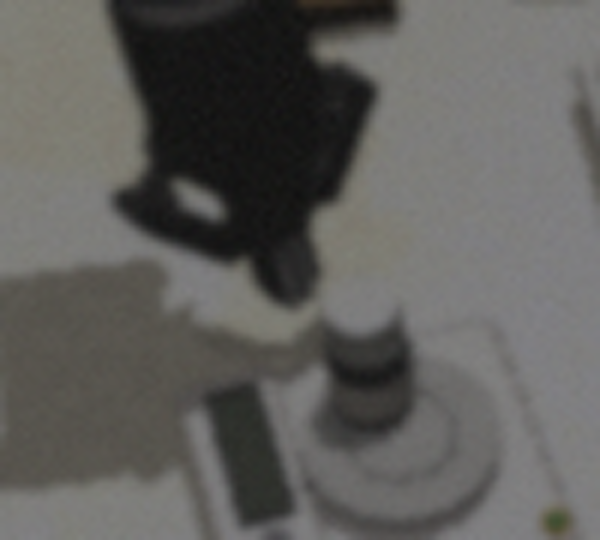

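The gripper is clear behind the bottle. In the wrist view the cap is at (252,139), the circle's top at (254,78), and the finger line at x=255. I'll re-measure from this nearer view.

```bash
python3 - <<'E'
from h import *
w=dict(np.load('w3.npz'))
C=[(216,113),(221,99),(234,85),(254,78),(274,85),(287,97),(293,114)]
Cap=[(207.5,139),(214,116),(230,100),(252,95),(275,102),(291,117),(297,140),(290,162),(274,178),(252,184),(229,178),(214,162)]
pc=circ([onz(w,q,.048) for q in C]);cc=circ([onz(w,q,.124) for q in Cap]);print(pc,cc)
w2=dict(np.load('w2.npz'))
print('height of cap',tri([(w,proj(w,[*cc[0],.124])[0]),(w2,(247.7,88.87))]),'pan',tri([(w,proj(w,[*pc[0],.048])[0]),(w2,proj(w2,[*p,.048])[0])]))
E
```

```text
(array([ 0.49329914, -0.01739627]), np.float64(0.024508503916463992)) (array([ 0.48315275, -0.00055091]), np.float64(0.016543806662554783))
height of cap [ 0.48315264 -0.00075876  0.12131461] pan [ 0.49418106 -0.01790521  0.04305118]
```

```bash
python3 -m pendant '[[0,-0.0005,0.006,0,0,0,0],[0,-0.001,0.012,0,0,0,0],[0,-0.0015,0.0163,0,0,0,0],[0,-0.0015,0.0163,0,0,0,0],[0,-0.0055,0.0171,0,0,0,0],[0,-0.0095,0.018,0,0,0,0],[0,-0.0135,0.0188,0,0,0,0],[0,-0.0172,0.0196,0,0,0,0],[0,-0.0172,0.0196,0,0,0,0]]'
python3 - <<'E'
from h import *
s=robot.observe();w=vision.camera_params('wrist')
im=vision.get_image('wrist');cv2.imwrite('pics/w4.png',im);np.savez('w4.npz',**w)
cv2.imwrite('pics/s4.png',vision.get_image('side'))
crop(cv2.imread('pics/s4.png'),180,150,80,75,8,'pics/s4c.png')
q=np.array(s['position']);print(q,'d to bottle',(b-q[:2])@u,'to pan',(p-q[:2])@u,'lat',np.cross(u,q[:2]-b))
E
```

```text
time_s: 6.25
position: [0.4645, 0.027, 0.0602]
orientation: [[-0.826, -0.552, 0.118], [-0.564, 0.807, -0.173], [-0.0, -0.209, -0.978]]
wrist_force: [0.0, -0.5, -0.8]
opening: 0.0001
[0.46451399 0.02695536 0.06023351] d to bottle 0.033206907430155856 to pan 0.053426946994904495 lat 0.0004067577307511755<stdin>:6: DeprecationWarning: Arrays of 2-dimensional vectors are deprecated. Use arrays of 3-dimensional vectors instead. (deprecated in NumPy 2.0)
```

View pics/w4.png

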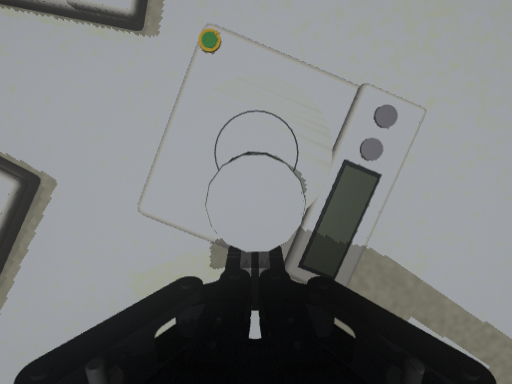

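View pics/s4c.png

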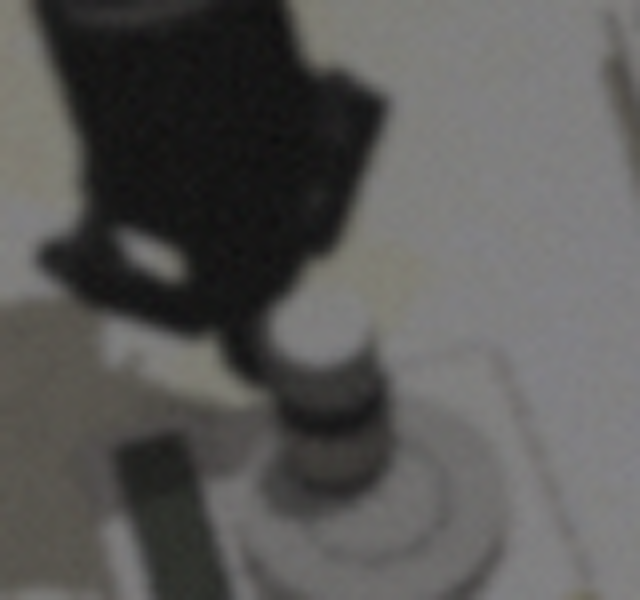

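The cap sits at (255,202) and hasn't moved. The fingertips are just behind it, low on its side. First gentle push, slowly, about 14 mm.

```bash
python3 -m pendant '[[0,-0.0015,0.0003,0,0,0,0],[0,-0.003,0.0006,0,0,0,0],[0,-0.0045,0.001,0,0,0,0],[0,-0.006,0.0013,0,0,0,0],[0,-0.0075,0.0016,0,0,0,0],[0,-0.009,0.0019,0,0,0,0],[0,-0.0105,0.0022,0,0,0,0],[0,-0.012,0.0025,0,0,0,0],[0,-0.0135,0.0029,0,0,0,0],[0,-0.0135,0.0029,0,0,0,0]]'
python3 - <<'E'
from h import *
s=robot.observe();w=vision.camera_params('wrist')
im=vision.get_image('wrist');cv2.imwrite('pics/w5.png',im);np.savez('w5.npz',**w)
cv2.imwrite('pics/s5.png',vision.get_image('side'))
crop(cv2.imread('pics/s5.png'),180,150,80,75,8,'pics/s5c.png')
q=np.array(s['position']);print(q,'d to bottle',(b-q[:2])@u,'to pan',(p-q[:2])@u)
E
```

```text
time_s: 7.35
position: [0.472, 0.0157, 0.0601]
orientation: [[-0.826, -0.552, 0.118], [-0.564, 0.807, -0.173], [0.0, -0.209, -0.978]]
wrist_force: [0.4, 0.6, -0.1]
opening: -0.0001
[0.47198081 0.01570513 0.06006928] d to bottle 0.019705422389424323 to pan 0.039925461954172965
```

View pics/w5.png

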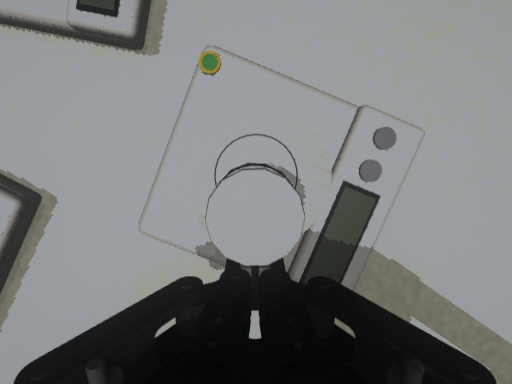

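View pics/s5c.png

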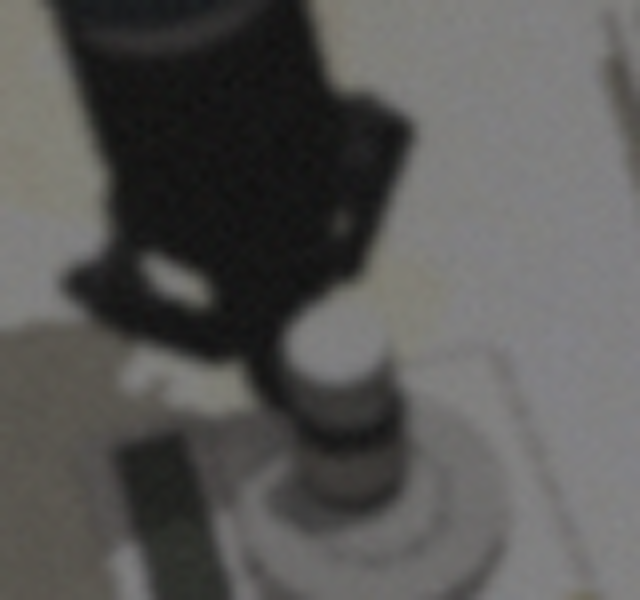

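The bottle slid and stays upright, with the cap now at (255,216). Measuring the distance left.

```bash
python3 - <<'E'
from h import *
w=dict(np.load('w5.npz'));s=robot.observe();q=np.array(s['position'])[:2]
C=[(216,175),(221,156),(237,140),(256,134),(277,140),(291,154),(297,173)]
Cap=[(206,215),(213,190),(230,172),(255,166),(281,174),(298,192),(304.5,216),(297,240),(280,257),(232,258),(213,241)]
pc=circ([onz(w,x,.048) for x in C]);cc=circ([onz(w,x,.124) for x in Cap]);print(pc,cc)
print('rem',(pc[0]-cc[0])@u,(p-cc[0])@u,'tip-bottle',(cc[0]-q)@u, 'lat',(pc[0]-cc[0])@np.array([-u[1],u[0]]),(p-cc[0])@np.array([-u[1],u[0]]))
E
```

```text
(array([ 0.49342439, -0.01767151]), np.float64(0.02415627187683595)) (array([ 0.48851537, -0.00845782]), np.float64(0.016448600184207775))
rem 0.010377399172324057 0.0106468243488915 tip-bottle 0.02943880634386684 lat -0.0011402343397106495 -0.0002639769348077571
```

```bash
python3 -m pendant '[[0,-0.0013,0.0003,0,0,0,0],[0,-0.0026,0.0006,0,0,0,0],[0,-0.004,0.0009,0,0,0,0],[0,-0.0053,0.0011,0,0,0,0],[0,-0.0066,0.0014,0,0,0,0],[0,-0.008,0.0017,0,0,0,0],[0,-0.0091,0.0019,0,0,0,0],[0,-0.01,0.0021,0,0,0,0],[0,-0.01,0.0021,0,0,0,0]]'
python3 - <<'E'
from h import *
s=robot.observe();w=vision.camera_params('wrist')
im=vision.get_image('wrist');cv2.imwrite('pics/w6.png',im);np.savez('w6.npz',**w)
q=np.array(s['position']);print(q,'d to pan',(p-q[:2])@u)
crop(im,180,130,150,150,5,'pics/w6c.png')
E
```

```text
time_s: 8.35
position: [0.4778, 0.0072, 0.0601]
orientation: [[-0.826, -0.552, 0.118], [-0.564, 0.807, -0.173], [0.0, -0.209, -0.978]]
wrist_force: [-0.6, -0.5, 0.1]
opening: -0.0001
[0.47776288 0.0072117  0.06010178] d to pan 0.029650705775625147
```

```bash
python3 -c "
import cv2;i=cv2.imread('pics/w6.png');cv2.imwrite('pics/w6c.png',cv2.resize(i[130:280,180:330],None,fx=4,fy=4))"
```

```text
(no output)
```

View pics/w6c.png

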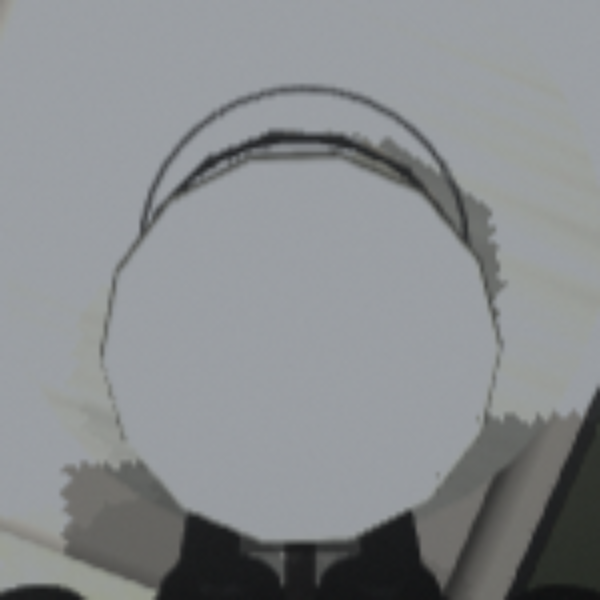

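The circle's arc and the cap line up sideways in this view. I'll back straight away from the bottle and rise, then check from farther off.

```bash
python3 -m pendant '[[0,0.003,-0.0006,0,0,0,0],[0,0.009,-0.0019,0,0,0,0],[0,0.018,-0.0038,0,0,0,0],[0,0.03,-0.0064,0,0,0,0],[0,0.044,-0.0094,0,0,0,0],[0,0.058,-0.02,0,0,0,0],[0,0.066,-0.045,0,0,0,0],[0,0.072,-0.07,0,0,0,0],[0,0.075,-0.085,0,0,0,0],[0,0.075,-0.085,0,0,0,0]]'
python3 - <<'E'
from h import *
s=robot.observe();w=vision.camera_params('wrist')
im=vision.get_image('wrist');cv2.imwrite('pics/w7.png',im);np.savez('w7.npz',**w)
S=vision.get_image('side');T=vision.get_image('top')
crop(S,180,175,80,75,8,'pics/s7c.png');crop(T,230,185,80,75,8,'pics/t7c.png')
print(proj(w,[*p,.048]));x,y=proj(w,[*p,.06])[0].astype(int)
crop(im,x-65,max(y-60,0),130,120,6,'pics/w7c.png');print(x-65,max(y-60,0))
E
```

```text
time_s: 9.4
position: [0.4267, 0.0839, 0.1293]
orientation: [[-0.825, -0.553, 0.122], [-0.566, 0.806, -0.172], [-0.003, -0.211, -0.978]]
wrist_force: [0.9, -0.6, 0.7]
opening: -0.0001
[[256.90211887  71.57347339]]
191 6
```

View pics/w7c.png

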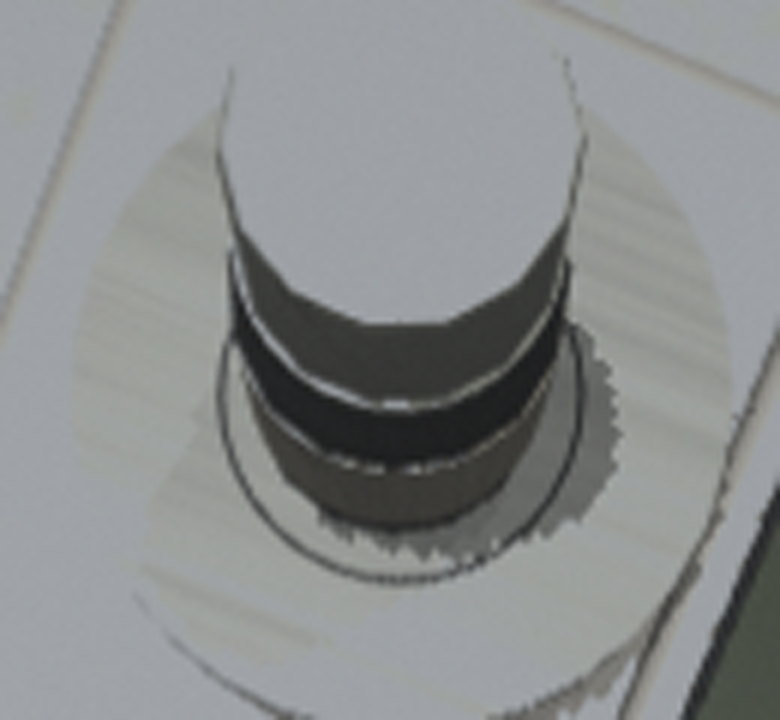

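View pics/s7c.png

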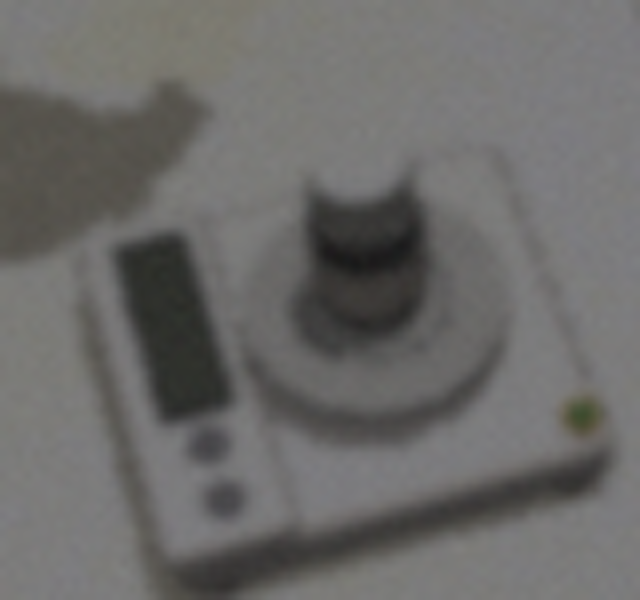

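View pics/t7c.png

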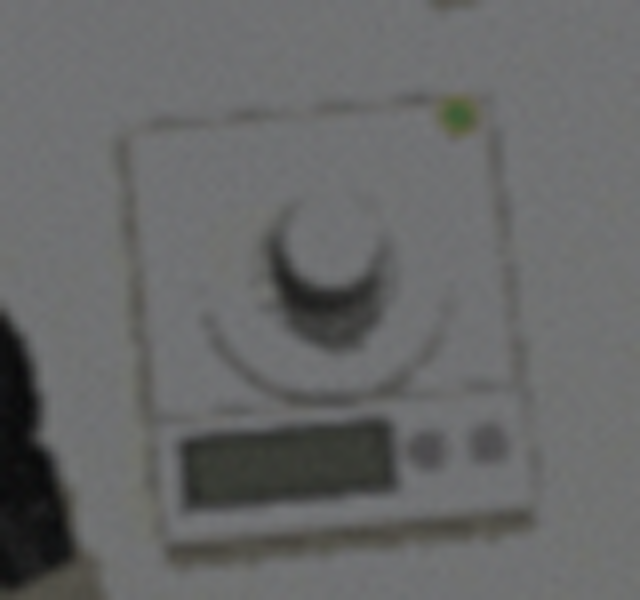

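```bash
python3 - <<'E'
from h import *
from scipy.optimize import least_squares
w=dict(np.load('w7.npz'));W=lambda x,y:((x-2.5)/6+191,(y-2.5)/6+6)
C=[(219,380),(227,440),(255,500),(310,555),(390,580),(470,565),(540,515),(573,450),(581,390),(572,335),(224,345)]
Bd=[(285,470),(330,513),(400,528),(470,512),(510,470)]
Lb=[(290,430),(330,458),(400,473),(470,458),(515,425)]
pc=circ([onz(w,W(*x),.048) for x in C])
def f(P,r):
    P=np.array(P)[:,:2];return least_squares(lambda c:np.linalg.norm(P-c,axis=1)-r,P.mean(0)+[.01,-.01]).x
print('circle',pc)
for n,c in (('body foot edge',f([onz(w,W(*x),.056) for x in Bd],.019)),('cap low rim',f([onz(w,W(*x),.101) for x in [(235,225),(290,290),(365,323),(445,323),(520,283),(567,220)]],.017))):
    print(n,c,'off pan',c-pc[0],np.linalg.norm(c-pc[0]))
t=vision.camera_params('top');s=vision.camera_params('side')
print('top cap',onz(t,((332-3.5)/8+230,(236-3.5)/8+185),.124),'was .4820,-.0014 at bottle .4830,-.0007')
E
```

```text
circle (array([ 0.49410247, -0.01777647]), np.float64(0.02460893633368902))
body foot edge [ 0.49399426 -0.0169173 ] off pan [-0.00010821  0.00085917] 0.0008659520585926108
cap low rim [ 0.49796746 -0.02279211] off pan [ 0.00386499 -0.00501564] 0.006332047556851733
top cap [ 0.49268903 -0.0168087   0.124     ] was .4820,-.0014 at bottle .4830,-.0007
```

```bash
python3 - <<'E'
from h import *
w=dict(np.load('w7.npz'));W=lambda x,y:((x-2.5)/6+191,(y-2.5)/6+6)
from scipy.optimize import least_squares
for z,pts in ((.124,[(235,225),(290,290),(365,323),(445,323),(520,283),(567,220)]),(.101,[(290,355),(335,390),(400,405),(465,388),(515,345)])):
    P=np.array([onz(w,W(*x),z) for x in pts])[:,:2]
    c=least_squares(lambda c:np.linalg.norm(P-c,axis=1)-.017,P.mean(0)+[.01,-.01]).x
    print(z,c,c-[.4941,-.0178])
E
```

```text
0.124 [ 0.49385459 -0.0164366 ] [-0.00024541  0.0013634 ]
0.101 [ 0.49428598 -0.01685466] [0.00018598 0.00094534]
```

The three rings (foot edge, cap rim and cap top) agree: the bottle is upright, about 1 mm from the pan's centre, with 5 mm allowed. The tool is clear, so I'm handing in.

```bash
python3 -c "
from cell import robot
print(robot.observe()['time_s'],robot.hand_in())"
```

```text
the job is handed in; nothing more can be done
9.55 None
```

The bottle now stands upright in the middle of the pan, and I handed the job in at 9.55 s. I made two slow pushes of the shut fingertips, at roughly 13–15 mm/s and about 12 mm above the pan, which moved it about 20 mm. I then backed the tool straight off, so the robot was touching nothing at hand-in.

- **Position:** in the last wrist picture, the body's lower edge, the cap rim and the cap top lie 0.9, 1.0 and 1.4 mm from the circle's centre. The body may be up to 5 mm off and still be inside the circle. That the three agree also shows the bottle is upright.
- **Other views:** the top view puts the cap within about 2 mm of the centre, which is within its calibration error. The side view shows the bottle upright on the pan.
- **Disagreements:** my first fit of the cap rim came out 6 mm off. I had taken the cap's top edge for its lower rim, and it agreed once corrected. Triangulated heights came out low: 115–121 mm for the cap top against a nominal 124 mm, and 43–47 mm for the pan against 48 mm. I used the nominal heights.
- **Not checked:** I did not re-measure the cork block, brush, file holder or crate. Wrist force readings, taken at the end of each move, stayed under about 1 N on each axis.

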